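# Fit the brake lever on a lazy Susan and lock it

### The job

The brake lever of the lazy Susan has come off and lies on the bench. Put it back on the splined brake shaft - turn it until its teeth find the grooves between the shaft's ribs, then slide it down fully home on the collar, never leaning on it with more than about 25 N - and then turn it clockwise (seen from above) until the brake pad is out against the platter. Let go of the lever and leave the pot and the other things where they are.

Things in the scene. Friction and masses are not known exactly. Their poses are not given: they have to be found in the camera images.
- lever_hub (a point): Brake lever, loose on the bench, 160-260 g, mostly hub. Square aluminium hub, axis upright, 44 mm over flats, 34 high, bored through; dark wooden arm 16 wide, 14 thick, half-way up, to 127 mm from the axis. Point: hub's centre, 17 mm above its underside. x along the arm; +y and -y are two opposite flats to grip from above; z up the bore.
- lever_bore (a point): Mouth of the lever's bore, centre of the hub's underside. The bore has four equally spaced teeth, 11.6 mm wide, leaving 22 mm between opposite tips, and four grooves between them towards the hub's corners (a tooth, not a groove, points along the arm). Axes as lever_hub. The lever may go on the shaft in any of the four positions.
- shaft_seat (a point): Centre of the collar's top (38 mm across, 36 mm above the bench) on the upright steel brake shaft, where the hub's underside rests when fully home (lever_hub then 17 mm above this point). The shaft stands on a dark housing 70 x 70 x 30 mm beside the turntable. The frame is that of the fixed housing: y to the platter's centre 200 mm away, z up.
- rib_tops (a point): Point on the shaft's axis 18 mm above shaft_seat, level with the tops of its four equally spaced ribs (5 mm wide, 30 mm across, narrowed to 4.2 mm at the tops). The lever stops here unless its teeth match; in mesh it has about 6 degrees of play either way. How far the ribs are turned differs every time and is not measured (this frame is the housing's): feel or see it.
- shaft_top (a point): Top of the shaft, 32 mm above shaft_seat: a round core 19 mm across stands 4 mm above the ribs, then tapers over 10 mm to 8 mm across here; the bore clears it by 1.5 mm all round. Friction of 0.15 N m holds the shaft, so it stays when the lever is turned on the rib tops under about 5 N. It turns clockwise from above, 0.5 to 2.1 rad, to a stop.
- brake_pad (a joint): Travel (m) of the rubber brake pad from the housing to the platter's rim, driven by the shaft through a cam in proportion to its turn (0.007 for 2.1 rad): between 0 and 0.0053 at the start, 0.007 at the shaft's stop, where it meets the rim. It stays where it is left. It does not tell how the ribs stand.
- pot_mid (a point): White ceramic pot with two side handles, 110 mm across and 85 mm high, standing on the turntable's platter (260 mm across, top 28 mm above the bench); the point is at half height. Bystander.
- container_mid (a point): Translucent plastic container with clip lid, 106 x 153 x 65 mm high; the point is its centre. Bystander.
- cork_mid (a point): Rounded cork block, 75 x 120 x 38 mm high; the point is its centre. Bystander.
- roller_mid (a point): Grey foot roller in a wooden frame, 80 x 194 x 61 mm high; the point is about its centre. Bystander.

How it is judged (in metres and radians):
On the way, in this order (a step that is already met when the one before it is completed fails the run):
1. the lever is fully home on the splined shaft, its hub down on the collar, before the brake is applied (z of lever_hub in the frame of shaft_seat below 0.0195 m and horizontal distance between lever_hub and shaft_seat below 0.003 m and angle between the z axis of lever_hub and the z axis of shaft_seat, either way round below 0.08 rad and not (value of joint brake_pad above 0.0065 m)), for 0.1 s.
2. the lever has been turned until the brake pad is out against the platter (z of lever_hub in the frame of shaft_seat below 0.0195 m and horizontal distance between lever_hub and shaft_seat below 0.003 m and angle between the z axis of lever_hub and the z axis of shaft_seat, either way round below 0.08 rad and value of joint brake_pad above 0.0065 m), for 0.2 s.
At the end, for the whole second after the job is handed in: The lever's hub is down on the collar (within 2.5 mm), on the shaft's axis (within 3 mm) and upright (within 0.08 rad), the brake pad is out by at least 6.5 of its 7 mm, and the lever is released and at rest (all of step 2 and velocity of joint brake_pad below 0.002 m/s and linear speed of lever below 0.02 m/s); the robot touches nothing.
It fails at once if the lever is pressed down on the top of a rib with more than 40 N (contact force between lever and spindle_c1 above 40 N or contact force between lever and spindle_c2 above 40 N).
It fails at once if the lever is pressed down on the collar with more than 80 N (contact force between lever and spindle_c0 above 80 N).
It fails at once if the pot is moved more than 25 mm or tipped (distance of pot_mid from where it was at the start of the episode above 0.025 m or angle between pot_mid's own z axis and vertical above 0.2 rad).
It fails at once if the container, the cork block or the foot roller is moved more than 25 mm or tipped (distance of any of container_mid, cork_mid, roller_mid from where it was at the start of the episode above 0.025 m or angle between any of container_mid, cork_mid, roller_mid's own z axis and vertical above 0.2 rad).
It also fails if it takes over 72 s, if anything falls off the work surface, if the arm or the gripper's body presses on something with over 40 N, if the wrist force passes 120 N, or if a joint passes its speed limit or range.

### The arm

A 7-joint arm with a two-finger parallel gripper is mounted at the origin on the work surface. World frame = base frame: x ahead of the robot, y to its left, z up, the work surface at z = 0. Lengths are in mm, angles in rad, forces in N, time in s.
With the tool pointing down it reaches from about 400 to 875 mm from the base axis. Payload 19.3 kg.
Tool frame: the origin (TCP) lies at the very end of the fingers, on their centre line; the grasp point (between the pads) lies 19 mm behind it; z points along the fingers, y is the direction in which the jaws open and shut (so a half turn about z gives the same grasp; the last joint's range is limited). The gripper opens to 85 mm and grips with 20 to 120 N. Pads are 22 mm wide; open, the fingers measure 114 mm over their backs; the gripper's body (76 mm by 85 mm) begins 54 mm behind the grasp point. The pads swing forward as they close: fully open they stand 13 mm farther back than shut.
Start: joints at [1.042, 0.521, -0.036, 1.599, 0.021, 1.021, -0.113], TCP at [276.768, -560.37, 231.291] pointing down, gripper open.
Joint ranges: [-2.91, 2.91], [-0.3, 2.13], [-1.5, 1.42], [0.17, 2.43], [-1.26, 4.41], [0.16, 1.93], [-2.52, 2.52]. Speed limits (rad/s): [1.89, 1.89, 2.39, 2.39, 3.01, 3.01, 3.01].

### API

Orientations are given as a unit quaternion [w, x, y, z].
In Python, from plant import * gives the robot as it stands.
- The arm moves only by the tool jog_arm, never from a script. Its argument "rows" is a list that holds one entry, the list of rows, each a list of 4 numbers: the shift along the tool's x, y, z in cm, then the turn about the tool's z in rad. In form: [[[tx, ty, tz, twist], ...]]. A call has 1 to 20 rows; each row shifts and turns the pose as measured when the row begins, along the tool's axes as they then stand; what a row does not reach is not made up. A row lasts 1/10 s, in which the tool goes at most 50 mm and 8.59 degrees, less where a joint would pass 70% of its speed; a pose out of reach is approached as far as the arm can. A call is refused whole if a number of a shift passes 5 or a number of a turn 0.15, either way. A call with a gripper value outside its range is refused whole. "claw" is the finger opening in cm, from 0 to 8.54, set as the call begins (left out, the last holds). The fingers move at their own pace and stop on an object; "force" is the grip in N (left out, the last holds). Time passes only in rows, so rows that do not move let the fingers close. It gives the time, the measured TCP pose, the force and the opening at its end, in the units of the state.
- read_state(): the state, without advancing time (a new reading comes with each control period).
- read_camera(name): name is "scene" or "top"; returns (picture, depth): 420x560x3 uint8, blue, green, red; 420x560 float32, mm along the optical axis (not along the pixel's ray), 0 where there is no reading.
- get_calibration(name): a dict with "K" (3x3 intrinsics, pixels), "world_to_cam" (4x4, takes a point from world to camera coordinates). Camera axes: x right, y down, z forward; pixel columns grow to the right and rows downward; lengths in mm; the calibration is good to about 2 mm. A picture is of the moment at which its call begins. get_calibration takes no time and is no camera call.
- sign_off(): hands the job in, once; it reports no verdict.
The state is a dict: "clock": time; "joint_positions": joint angles; "qvel": joint speeds; "joint_torque": joint torques, N m; "ee_pos": TCP position; "tcp_rot": TCP orientation; "ft_force": force on the tool from outside, world axes, zero at the start; "moment": the same for the moment, N m; "finger_gap": finger opening in mm.
Only numpy, scipy, OpenCV 4.12 (cv2) and the standard library are available. Lean on these libraries where they do the work, as an engineer would, in place of code of your own. Each camera call takes 0.05 s, during which the arm holds its last target.

## Working session

There is one attempt and no reset: what is moved stays moved. The work goes in short steps, Python scripts to look and compute and a tool call to move; the robot and the scene stay as the last step left them, time stands still between calls to the robot, and variables do not carry over. Pictures are saved under pics/ and viewed, and the job is handed in when it is done.

Besides the shell and the picture viewer there is one more tool, called after ">>>" as name([rows], argument=value, ...), one row to a line, values as JSON. jog_arm: Moves the arm, as the interface text tells. Its arguments: {"type":"object","properties":{"rows":{"type":"array","items":{"type":"array","items":{"type":"array","items":{"type":"number"}}}},"claw":{"type":"number"},"force":{"type":"number"}},"required":["rows"]}

```bash
mkdir -p pics; ls
python3 - <<'E'
from plant import *
import cv2,numpy as np
s=read_state()
print(s)
for n in ("scene","top"):
    im,d=read_camera(n); c=get_calibration(n)
    cv2.imwrite(f"pics/{n}0.png",im); np.save(f"pics/{n}0.npy",d); np.save(f"pics/{n}0im.npy",im)
    print(n,c["K"],c["world_to_cam"])
E
```

```text
pics
{'clock': 0.0, 'joint_positions': array([ 1.04179638,  0.522039  , -0.03633243,  1.59999887,  0.02120121,
        1.02108238, -0.1127733 ]), 'qvel': array([-0.00064508, -0.00037871,  0.00081212, -0.00046915, -0.00089434,
        0.00030063, -0.00089744]), 'joint_torque': array([-6.61135273e-04, -9.27109623e+01,  1.97978385e+00, -3.69937062e+01,
        1.78066618e-02,  7.94819643e-03, -4.58139971e-05]), 'ee_pos': array([ 276.61778253, -560.08237609,  230.71337195]), 'tcp_rot': array([-5.45954915e-04,  9.73800403e-01,  2.27403711e-01, -1.68230946e-04]), 'ft_force': array([-0.22333278,  0.11744172, -1.39484143]), 'moment': array([-0.05028595, -0.06131289,  0.03348024]), 'finger_gap': 85.53589327679387}
scene [[545.68927129   0.         278.46991646]
 [  0.         545.68927129 207.49773878]
 [  0.           0.           1.        ]] [[-7.03238290e-01  7.10797783e-01 -1.49137112e-02  4.90885728e+02]
 [ 5.32997080e-01  5.13214179e-01 -6.72700022e-01 -2.16457491e+02]
 [-4.70499756e-01 -4.81017378e-01 -7.39765005e-01  1.49869028e+03]
 [ 0.00000000e+00  0.00000000e+00  0.00000000e+00  1.00000000e+00]]
top [[537.65497615   0.         283.77048818]
 [  0.         537.65497615 205.14953277]
 [  0.           0.           1.        ]] [[-1.87289142e-02 -9.99656377e-01 -1.83400125e-02 -6.00684371e+01]
 [-9.81885726e-01  2.18489371e-02 -1.88210107e-01  6.03307995e+02]
 [ 1.88546143e-01  1.44828256e-02 -9.81957535e-01  1.46413150e+03]
 [ 0.00000000e+00  0.00000000e+00  0.00000000e+00  1.00000000e+00]]
```

View pics/scene0.png

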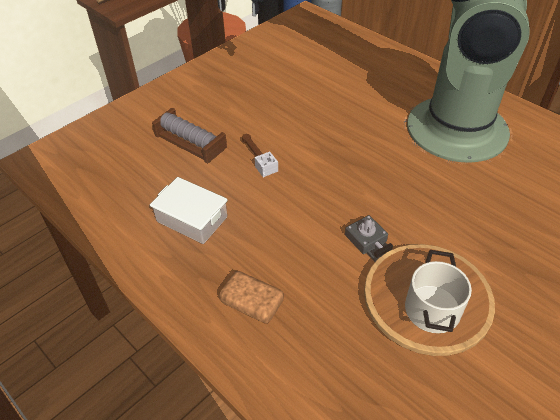

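View pics/top0.png

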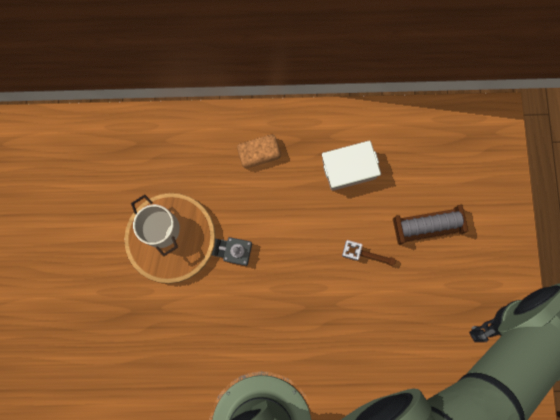

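The lever is at top(353,250), with its arm running to (397,263). The shaft housing is at top(237,251), and the pot on the platter is to its left. I'll zoom in on both.

```bash
cat > h.py <<'E'
import numpy as np,cv2
from plant import *
C={n:get_calibration(n) for n in("scene","top")}
def ray(n,u,v):
    K=np.array(C[n]["K"]);T=np.array(C[n]["world_to_cam"]);R=T[:3,:3];t=T[:3,3]
    d=R.T@np.linalg.inv(K)@np.array([u,v,1.]);return -R.T@t,d
def onz(n,u,v,z):
    o,d=ray(n,u,v);return o+d*(z-o[2])/d[2]
def proj(n,p):
    T=np.array(C[n]["world_to_cam"]);q=np.array(C[n]["K"])@(T[:3,:3]@np.array(p)+T[:3,3]);return q[:2]/q[2]
def two(a,b):
    o1,d1=ray("scene",*a);o2,d2=ray("top",*b);d1/=np.linalg.norm(d1);d2/=np.linalg.norm(d2)
    s=np.linalg.lstsq(np.c_[d1,-d2],o2-o1,rcond=None)[0];p,q=o1+s[0]*d1,o2+s[1]*d2
    return (p+q)/2,np.linalg.norm(p-q)
E
python3 - <<'E'
import cv2,numpy as np
def crop(n,u0,v0,w,h):
    im=cv2.imread(f"pics/{n}0.png")[v0:v0+h,u0:u0+w];return cv2.resize(im,(400,300),interpolation=cv2.INTER_CUBIC)
a=np.vstack([np.hstack([crop("top",334,225,80,60),crop("top",207,225,60,45)]),np.hstack([crop("scene",230,125,80,60),crop("scene",340,205,60,45)])])
cv2.imwrite("pics/z0.png",a)
E
```

```text
(no output)
```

View pics/z0.png

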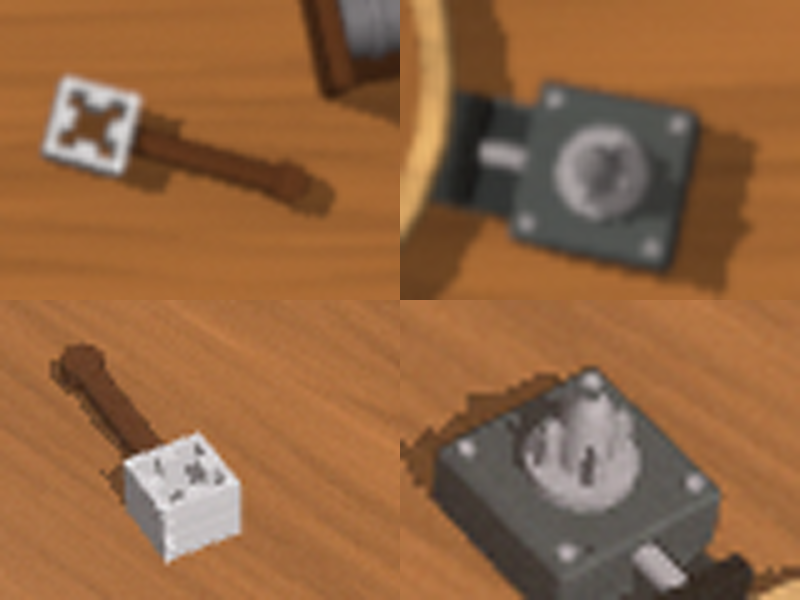

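Run:
```python
from h import *
s=60/400
def cz(u0,v0,x,y,s): return u0+(x+.5)*s-.5, v0+(y+.5)*s-.5
T=[cz(207,225,x-400,y,.15) for x,y in[(555,98),(679,124),(652,248),(527,222)]]
S=[cz(340,205,x-400,y-300,.15) for x,y in[(592,382),(695,484),(567,553),(467,448)]]
for n,P in(("top",T),("scene",S)):
    W=np.array([onz(n,*p,31) for p in P]);print(n,W.round(1).tolist(),W.mean(0).round(1))
    print([round(np.linalg.norm(W[i]-W[i-1]),1) for i in range(4)], [np.degrees(np.arctan2(*(W[(i+1)%4]-W[i])[1::-1])).round(1) for i in range(4)])
# platter centre check: ellipse in top
# hub white mask
for n,(u0,v0,w,h) in(("top",(334,225,60,50)),("scene",(240,145,45,35))):
    im=cv2.imread(f"pics/{n}0.png");hsv=cv2.cvtColor(im,cv2.COLOR_BGR2HSV)
    m=((hsv[...,1]<60)&(hsv[...,2]>(190 if n=="top" else 110))).astype(np.uint8);k=np.zeros_like(m);k[v0:v0+h,u0:u0+w]=m[v0:v0+h,u0:u0+w]
    cs,_=cv2.findContours(k,cv2.RETR_EXTERNAL,cv2.CHAIN_APPROX_NONE);c=max(cs,key=cv2.contourArea)
    if n=="top":
        W=np.array([onz(n,*p[0],34)[:2] for p in cv2.convexHull(c)],np.float32);r=cv2.minAreaRect(W);print("hub top",r)
    print(n,cv2.minAreaRect(c))
# scene hub top-face corners from crop (x,y): 
H=[cz(230,125,x,y-300,.2) for x,y in[(125,457),(198,434),(241,482),(166,515)]]
W=np.array([onz("scene",*p,34) for p in H]);print(W.round(1).tolist(),W.mean(0).round(1),[np.degrees(np.arctan2(*(W[(i+1)%4]-W[i])[1::-1])).round(1) for i in range(4)])
H=[cz(334,225,x,y,.2) for x,y in[(63,76),(143,93),(124,175),(43,157)]]
W=np.array([onz("top",*p,34) for p in H]);print(W.round(1).tolist(),W.mean(0).round(1),[np.degrees(np.arctan2(*(W[(i+1)%4]-W[i])[1::-1])).round(1) for i in range(4)])
# arm end
print("arm end top",onz("top",*cz(334,225,292,182,.2),24),"scene",onz("scene",*cz(230,125,80,366-300,.2),24))
# shaft collar top in top crop, and shaft tip
print("collar",onz("top",*cz(207,225,602-400,172,.15),36))
```

```text
top [[511.4, 83.5, 31.0], [499.1, 30.5, 31.0], [446.6, 42.3, 31.0], [458.7, 95.4, 31.0]] [478.9  62.9  31. ]
[np.float64(54.0), np.float64(54.4), np.float64(53.8), np.float64(54.4)] [np.float64(-103.0), np.float64(167.4), np.float64(77.2), np.float64(-12.7)]
scene [[446.4, 40.5, 31.0], [458.3, 93.5, 31.0], [511.0, 81.3, 31.0], [498.9, 28.8, 31.0]] [478.6  61.   31. ]
[np.float64(53.8), np.float64(54.3), np.float64(54.1), np.float64(53.9)] [np.float64(77.3), np.float64(-13.0), np.float64(-103.0), np.float64(167.3)]
hub top ((491.881103515625, -266.26519775390625), (14.21208667755127, 7.224476337432861), 70.1118392944336)
top ((353.20001220703125, 243.40000915527344), (5.0596442222595215, 2.5298221111297607), 18.43494987487793)
scene ((266.19329833984375, 163.5025634765625), (21.75412940979004, 21.96951675415039), 68.96248626708984)
[[486.5, -293.8, 34.0], [448.6, -279.4, 34.0], [459.0, -238.2, 34.0], [501.9, -248.2, 34.0]] [ 474.  -264.9   34. ] [np.float64(159.2), np.float64(75.9), np.float64(-13.1), np.float64(-108.6)]
[[502.5, -246.9, 34.0], [491.9, -291.6, 34.0], [445.9, -278.8, 34.0], [456.9, -233.8, 34.0]] [ 474.3 -262.8   34. ] [np.float64(-103.3), np.float64(164.5), np.float64(76.2), np.float64(-16.0)]
arm end top [ 440.87996092 -374.52033724   24.        ] scene [ 446.49224168 -371.19354317   24.        ]
collar [478.7258435   62.90075451  36.        ]
```

Run:
```python
from h import *
def crop(n,u0,v0,w,h):
    im=cv2.imread(f"pics/{n}0.png")[v0:v0+h,u0:u0+w];im=cv2.resize(im,(400,400),interpolation=cv2.INTER_LANCZOS4)
    return cv2.convertScaleAbs(im,alpha=1.2)
cv2.imwrite("pics/z1.png",np.hstack([crop("top",227,240,20,20),crop("scene",356,210,28,28)]))
for r,z in((0,36),(0,54),(0,68)):
    print(z,((proj("top",(478.8,62,z))-[227,240]+.5)*20).round(),((proj("scene",(478.8,62,z))-[356,210]+.5)*400/28).round())
for n in("scene","top"):
  for a in range(0,360,30):
    p=(478.8+15*np.cos(np.radians(a)),62+15*np.sin(np.radians(a)),54)
    q=proj(n,p); print(n,a,((q-([356,210] if n=="scene" else [227,240])+.5)*(400/28 if n=="scene" else 20)).round())
im,d=cv2.imread("pics/top0.png"),np.load("pics/top0.npy")
# pot: rim ellipse
hsv=cv2.cvtColor(im,cv2.COLOR_BGR2HSV);m=((hsv[...,1]<70)&(hsv[...,2]>110)).astype(np.uint8);m[:, :125]=0;m[:,185:]=0;m[:190]=0;m[260:]=0
c=max(cv2.findContours(m,0,2)[0],key=cv2.contourArea);print(cv2.boundingRect(c))
W=np.array([onz("top",*p[0],113)[:2] for p in cv2.convexHull(c)],np.float32);print("pot",cv2.minEnclosingCircle(W))
print("handle",onz("top",168,245,95), "platter",478.8+200*np.cos(np.radians(77.2)),62+200*np.sin(np.radians(77.2)))
```

```text
36 [214. 217.] [166. 268.]
54 [201. 203.] [178. 193.]
68 [190. 192.] [188. 134.]
scene 0 [117. 247.]
scene 30 [164. 265.]
scene 60 [215. 265.]
scene 90 [255. 245.]
scene 120 [275. 211.]
scene 150 [269. 173.]
scene 180 [239. 140.]
scene 210 [193. 122.]
scene 240 [143. 123.]
scene 270 [102. 142.]
scene 300 [ 82. 175.]
scene 330 [ 87. 214.]
top 0 [200.  96.]
top 30 [147. 112.]
top 60 [108. 152.]
top 90 [ 93. 205.]
top 120 [108. 259.]
top 150 [147. 297.]
top 180 [201. 311.]
top 210 [254. 295.]
top 240 [294. 255.]
top 270 [308. 201.]
top 300 [293. 148.]
top 330 [254. 110.]
(133, 205, 41, 41)
pot ((545.8234252929688, 283.7681884765625), 56.77988815307617)
handle [490.94348958 244.95126958  95.        ] platter 523.1096995238935 257.0298708611126
```

View pics/z1.png

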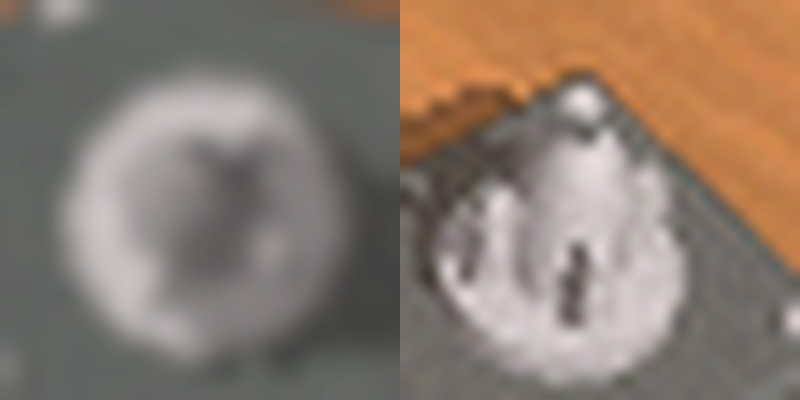

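The front rib shows as a dark streak at scene ≈(368,230), which puts the ribs at about 40° + 90k in world terms. The mesh arm angle is then about -5°, which I'll check by feel. I'll pick up the lever first.

```bash
cat >> h.py <<'E'
from scipy.spatial.transform import Rotation as Ro
def yaw(s):
    w,x,y,z=s["tcp_rot"];X=Ro.from_quat([x,y,z,w]).as_matrix();return X
def go(p,xdeg=None):
    s=read_state();X=yaw(s);a=np.degrees(np.arctan2(X[1,0],X[0,0]));d=X.T@(np.array(p)-s["ee_pos"])/10
    print("t",round(s["clock"],2),"pos",s["ee_pos"].round(1),"xdir",a.round(1),"tilt",X[:,2].round(3),"gap",round(s["finger_gap"],1),"F",s["ft_force"].round(1),"M",s["moment"].round(2),"q7",s["joint_positions"][6].round(2))
    print("shift cm",d.round(2), "twist",None if xdeg is None else round(float(-np.radians((xdeg-a+180)%360-180)),3))
E
python3 -c "
from h import *
go((474.1,-263.8,150),75)"
```

```text
t 0.1 pos [ 276.6 -560.1  230.8] xdir 26.3 tilt [-0.     0.001 -1.   ] gap 85.6 F [0.  0.3 0.6] M [ 0.03  0.01 -0.05] q7 -0.11
shift cm [ 30.83 -17.82   8.09] twist -0.85
```

>>> jog_arm([
  [[3,-1.8,-0.7,0],[3,-1.8,-0.7,0],[3,-1.8,0,0],[3,-1.8,0,0],[3,-1.8,0,0],[3,-1.8,0,0],[3,-1.8,0,0],[3,-1.8,0,0],[3,-1.8,0,0],[3,-1.8,0,0],[0,0,0,-0.14],[0,0,0,-0.14],[0,0,0,-0.14],[0,0,0,-0.14],[0,0,0,-0.14],[0,0,0,-0.14],[0,0,0,0]],
], claw=8.5, force=60)

```text
clock: 1.8
ee_pos: [471.0, -251.1, 240.8]
tcp_rot: [-0.005, 0.787, 0.617, -0.001]
ft_force: [0.2, 0.8, -0.5]
finger_gap: 84.9
```

```bash
python3 -c "
from h import *
go((474.1,-263.8,60),75)"
```

```text
t 1.8 pos [ 471.  -251.1  240.8] xdir 76.2 tilt [-0.008  0.006 -1.   ] gap 84.9 F [ 0.2  0.8 -0.5] M [ 0.07  0.01 -0.03] q7 0.0
shift cm [-1.23  0.76 18.07] twist 0.022
```

>>> jog_arm([
  [[-0.6,0.4,3,0.02],[-0.6,0.4,3,0],[0,0,3,0],[0,0,3,0],[0,0,3,0],[0,0,1.5,0],[0,0,0,0]],
])

```text
clock: 2.5
ee_pos: [474.6, -265.2, 69.8]
tcp_rot: [-0.004, 0.803, 0.595, -0.001]
ft_force: [-1.3, 0.1, 0.0]
finger_gap: 85.2
```

```bash
python3 -c "
from h import *
go((474.1,-263.8,3),75)
im,d=read_camera('scene');cv2.imwrite('pics/s1.png',cv2.resize(im[110:215,200:340],(800,600),interpolation=cv2.INTER_CUBIC))"
```

```text
t 2.5 pos [ 474.6 -265.2   69.8] xdir 73.1 tilt [-0.007  0.004 -1.   ] gap 85.2 F [-1.3  0.1  0. ] M [-0.01  0.02  0.02] q7 -0.12
shift cm [ 0.1  -0.04  6.68] twist -0.034
```

View pics/s1.png

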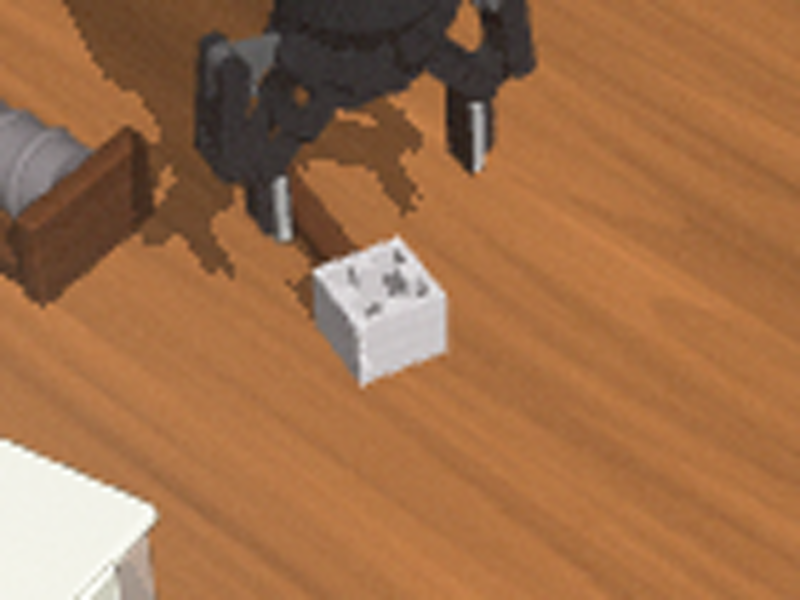

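The open fingers straddle the hub (picture ≈(280,215) and (480,150), hub at (380,310)), and the roller is clear. Descending to grip.

>>> jog_arm([
  [[0.1,0,2.5,-0.03],[0,0,2.5,0],[0,0,1,0],[0,0,0.5,0],[0,0,0,0]],
])

```text
clock: 3.05
ee_pos: [478.1, -266.1, 9.3]
tcp_rot: [0.0, 0.797, 0.604, -0.0]
ft_force: [-0.2, 0.2, -0.2]
finger_gap: 85.0
```

```bash
python3 -c "
from h import *
go((474.1,-263.8,3),75)"
```

```text
t 3.05 pos [ 478.1 -266.1    9.3] xdir 74.3 tilt [ 0. -0. -1.] gap 85.0 F [-0.2  0.2 -0.2] M [ 0.03  0.   -0.04] q7 -0.14
shift cm [ 0.11 -0.45  0.63] twist -0.012
```

>>> jog_arm([
  [[0.1,-0.45,0.5,0],[0,0,0.1,0],[0,0,0,0]],
])

```text
clock: 3.35
ee_pos: [474.7, -264.4, 5.2]
tcp_rot: [0.002, 0.797, 0.604, 0.001]
ft_force: [-0.1, 0.0, -0.1]
finger_gap: 85.1
```

```bash
python3 -c "
from h import *
go((474.1,-263.8,3),75)"
```

```text
t 3.35 pos [ 474.7 -264.4    5.2] xdir 74.3 tilt [ 0.003 -0.002 -1.   ] gap 85.1 F [-0.1  0.  -0.1] M [ 0.01  0.   -0.05] q7 -0.15
shift cm [ 0.04 -0.08  0.22] twist -0.013
```

>>> jog_arm([
  [[0,-0.1,0.2,0],[0,0,0,0],[0,0,0,0],[0,0,0,0],[0,0,0,0],[0,0,0,0],[0,0,0,0],[0,0,0,0]],
], claw=3.5, force=60)

```text
clock: 4.15
ee_pos: [474.2, -264.4, 4.1]
tcp_rot: [0.002, 0.797, 0.603, 0.001]
ft_force: [-0.5, 0.8, 1.9]
finger_gap: 43.3
```

```bash
python3 -c "
from h import *
go((474.1,-263.8,3),75)
im,d=read_camera('scene');cv2.imwrite('pics/s2.png',cv2.resize(im[110:215,200:340],(800,600),interpolation=cv2.INTER_CUBIC))"
```

```text
t 4.15 pos [ 474.2 -264.4    4.1] xdir 74.2 tilt [ 0.004 -0.002 -1.   ] gap 43.3 F [-0.5  0.8  1.9] M [0.05 0.09 0.01] q7 -0.15
shift cm [ 0.05 -0.03  0.11] twist -0.013
```

View pics/s2.png

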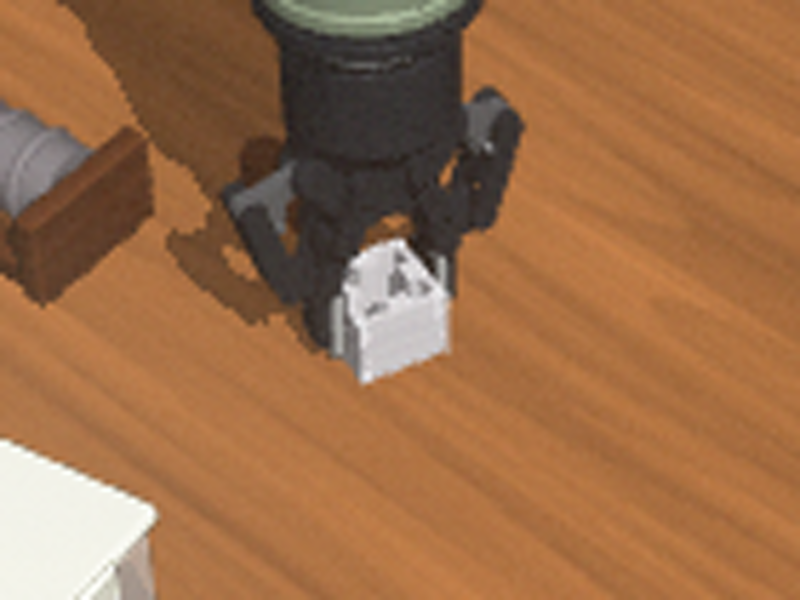

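The hub is gripped (gap 43.3 mm). Lifting and carrying it over.

>>> jog_arm([
  [[0,0,-1,0],[0,0,-3,0],[0,0,-4,0],[0,0,-4,0],[0,0,-2,0],[0,0,0,0]],
])

```text
clock: 4.8
ee_pos: [472.7, -263.3, 151.3]
tcp_rot: [0.001, 0.797, 0.604, 0.0]
ft_force: [1.1, 0.6, -2.3]
finger_gap: 43.2
```

```bash
python3 -c "
from h import *
go((478.8,61.5,145),145)
im,d=read_camera('scene');cv2.imwrite('pics/s3.png',cv2.resize(im[80:200,200:360],(800,600),interpolation=cv2.INTER_CUBIC))"
```

```text
t 4.8 pos [ 472.7 -263.3  151.3] xdir 74.3 tilt [ 0.002 -0.001 -1.   ] gap 43.2 F [ 1.1  0.6 -2.3] M [ 0.01 -0.04  0.01] q7 -0.06
shift cm [31.43 -8.21  0.59] twist -1.234
```

View pics/s3.png

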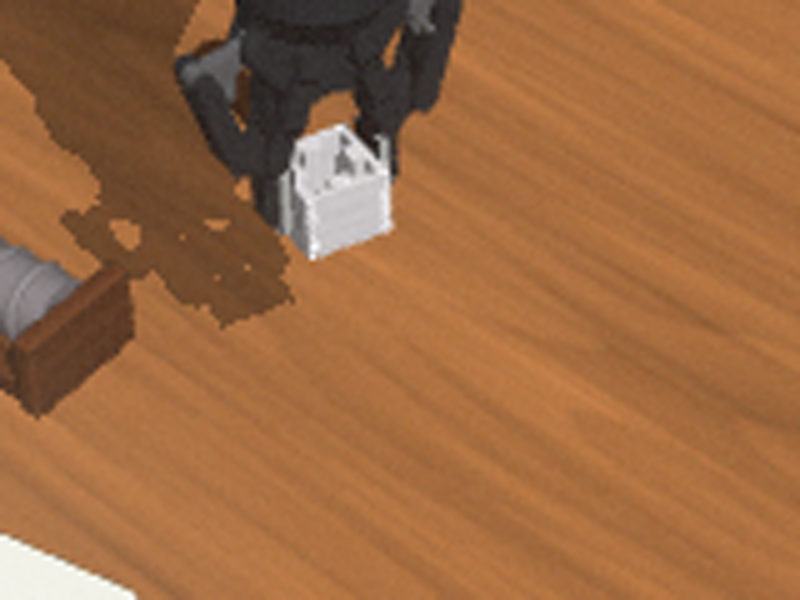

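The lever is held, with the hub at (340,185) in the crop. Moving to the shaft.

>>> jog_arm([
  [[3.1,-0.8,0,0],[3.1,-0.8,0,0],[3.1,-0.8,0,0],[3.1,-0.8,0,0],[3.1,-0.8,0,0],[3.1,-0.8,0,0],[3.1,-0.8,0,0],[3.1,-0.8,0,0],[3.1,-0.8,0,0],[0,0,0,-0.14],[0,0,0,-0.14],[0,0,0,-0.14],[0,0,0,-0.14],[0,0,0,-0.14],[0,0,0,-0.14],[0,0,0,-0.14],[0,0,0,-0.14],[0,0,0,-0.1],[0,0,0,0]],
])

```text
clock: 6.75
ee_pos: [466.1, 37.9, 131.5]
tcp_rot: [-0.014, 0.283, 0.959, -0.003]
ft_force: [-0.4, -0.3, -1.3]
finger_gap: 43.3
```

```bash
python3 -c "
from h import *
go((478.8,61.5,115),145)"
```

```text
t 6.75 pos [466.1  37.9 131.5] xdir 147.2 tilt [-0.029  0.003 -1.   ] gap 43.3 F [-0.4 -0.3 -1.3] M [-0.01 -0.07 -0.03] q7 0.37
shift cm [0.16 2.69 1.62] twist 0.038
```

>>> jog_arm([
  [[0.2,1.3,0,0],[0,1.4,0,0],[0,0,0,0.03],[0,0,0,0]],
])

```text
clock: 7.15
ee_pos: [479.4, 64.5, 129.6]
tcp_rot: [-0.016, 0.302, 0.953, -0.003]
ft_force: [-0.6, 0.2, -2.1]
finger_gap: 43.0
```

```bash
python3 -c "
from h import *
go((478.8,61.5,115),145)"
```

```text
t 7.15 pos [479.4  64.5 129.6] xdir 144.8 tilt [-0.032  0.004 -0.999] gap 43.0 F [-0.6  0.2 -2.1] M [-0.01 -0.05  0.05] q7 0.29
shift cm [-0.16 -0.26  1.46] twist -0.003
```

The tool has picked up 0.03 rad of tilt, apparently from the fast twisting. I'll reverse a few twists to see whether that undoes it.

>>> jog_arm([
  [[0,0,0,0.14],[0,0,0,0.14],[0,0,0,0.14],[0,0,0,0.14],[0,0,0,0.14],[0,0,0,0]],
])

```text
clock: 7.75
ee_pos: [479.3, 65.0, 129.5]
tcp_rot: [-0.013, 0.622, 0.783, -0.008]
ft_force: [-0.4, -0.1, -1.9]
finger_gap: 43.2
```

```bash
python3 -c "
from h import *
go((478.8,61.5,115),145)"
```

```text
t 7.75 pos [479.3  65.  129.5] xdir 103.0 tilt [-0.031  0.003 -0.999] gap 43.2 F [-0.4 -0.1 -1.9] M [ 0.03 -0.03  0.02] q7 -0.32
shift cm [-0.35 -0.08  1.45] twist -0.733
```

>>> jog_arm([
  [[0,0,0,-0.05],[0,0,0,-0.05],[0,0,0,-0.05],[0,0,0,-0.05],[0,0,0,-0.05],[0,0,0,-0.05],[0,0,0,-0.05],[0,0,0,-0.05],[0,0,0,-0.05],[0,0,0,-0.05],[0,0,0,-0.05],[0,0,0,-0.05],[0,0,0,-0.05],[0,0,0,0]],
])

```text
clock: 9.15
ee_pos: [479.1, 65.0, 129.8]
tcp_rot: [-0.015, 0.298, 0.954, -0.004]
ft_force: [0.2, 0.2, -0.9]
finger_gap: 42.9
```

```bash
python3 -c "
from h import *
go((478.8,61.5,115),145)"
```

```text
t 9.15 pos [479.1  65.  129.8] xdir 145.3 tilt [-0.03   0.001 -1.   ] gap 42.9 F [ 0.2  0.2 -0.9] M [ 0.02 -0.03 -0.07] q7 0.29
shift cm [-0.21 -0.28  1.47] twist 0.006
```

>>> jog_arm([
  [[0,0,-1,0],[0,0,-1,0],[0,0,-1,0],[0,0,-1,0],[0,0,-1,0],[0,0,-1,0],[0,0,-1,0],[0,0,-1,0],[0,0,-1,0],[0,0,-1,0],[0,0,0,0]],
])

```text
clock: 10.25
ee_pos: [482.7, 65.1, 240.3]
tcp_rot: [-0.014, 0.297, 0.955, -0.004]
ft_force: [0.2, -0.4, -1.7]
finger_gap: 43.1
```

```bash
python3 -c "
from h import *
go((478.8,61.5,130),145)"
```

```text
t 10.25 pos [482.7  65.1 240.3] xdir 145.4 tilt [-0.028  0.001 -1.   ] gap 43.1 F [ 0.2 -0.4 -1.7] M [ 0.02 -0.09 -0.01] q7 0.43
shift cm [-0.14 -0.35 11.03] twist 0.007
```

>>> jog_arm([
  [[0,0,4,0],[0,0,4,0],[0,0,1,0],[0,0,0,0]],
])

```text
clock: 10.65
ee_pos: [481.1, 65.2, 149.0]
tcp_rot: [-0.012, 0.298, 0.955, -0.003]
ft_force: [0.3, -0.6, -0.1]
finger_gap: 43.2
```

```bash
python3 -c "
from h import *
go((478.8,61.5,130),145)"
```

```text
t 10.65 pos [481.1  65.2 149. ] xdir 145.3 tilt [-0.026  0.001 -1.   ] gap 43.2 F [ 0.3 -0.6 -0.1] M [ 0.   -0.02  0.  ] q7 0.32
shift cm [-0.06 -0.41  1.9 ] twist 0.006
```

>>> jog_arm([
  [[-2,-2.9,0,0],[-2,-2.9,0,0],[-2,-2.9,0,0],[-2,-2.9,0,0],[0,0,0,0]],
])

```text
clock: 11.15
ee_pos: [484.3, -79.1, 155.5]
tcp_rot: [-0.01, 0.296, 0.955, -0.002]
ft_force: [0.1, 0.5, -1.1]
finger_gap: 43.0
```

```bash
python3 -c "
from h import *
go((478.8,61.5,130),145)"
```

```text
t 11.15 pos [484.3 -79.1 155.5] xdir 145.6 tilt [-0.02   0.001 -1.   ] gap 43.0 F [ 0.1  0.5 -1.1] M [ 0.09 -0.    0.02] q7 0.63
shift cm [ 8.36 11.31  2.58] twist 0.01
```

>>> jog_arm([
  [[0.6,0.8,0,0],[0.6,0.8,0,0],[0.6,0.8,0,0],[0.6,0.8,0,0],[0.6,0.8,0,0],[0.6,0.8,0,0],[0.6,0.8,0,0],[0.6,0.8,0,0],[0.6,0.8,0,0],[0,0,0,0]],
])

```text
clock: 12.15
ee_pos: [481.2, 23.5, 159.2]
tcp_rot: [-0.008, 0.293, 0.956, -0.001]
ft_force: [-0.5, -0.5, -2.1]
finger_gap: 43.6
```

```bash
python3 -c "
from h import *
go((478.8,61.5,130),145)"
```

```text
t 12.15 pos [481.2  23.5 159.2] xdir 145.9 tilt [-0.016  0.002 -1.   ] gap 43.6 F [-0.5 -0.5 -2.1] M [-0.04 -0.04  0.03] q7 0.42
shift cm [2.28 3.03 2.93] twist 0.015
```

>>> jog_arm([
  [[0.8,1,0,0],[0.8,1,0,0],[0.7,1,0,0],[0,0,1,0.015],[0,0,1,0],[0,0,1,0],[0,0,0,0]],
])

```text
clock: 12.85
ee_pos: [477.9, 63.9, 126.2]
tcp_rot: [-0.009, 0.302, 0.953, -0.002]
ft_force: [0.0, -0.3, -1.3]
finger_gap: 42.8
```

```bash
python3 -c "
from h import *
go((479.2,61.5,100),145)
for n,b in(('scene',(310,140)),('top',(190,190))):
    im,d=read_camera(n);cv2.imwrite('pics/%s4.png'%n,im);cv2.imwrite('pics/%s4z.png'%n,cv2.resize(im[b[1]:b[1]+105,b[0]:b[0]+140],(800,600),interpolation=cv2.INTER_CUBIC))"
```

```text
t 12.85 pos [477.9  63.9 126.2] xdir 144.9 tilt [-0.017  0.002 -1.   ] gap 42.8 F [ 0.  -0.3 -1.3] M [-0.02  0.    0.02] q7 0.27
shift cm [-0.28 -0.1   2.61] twist -0.002
```

View pics/scene4z.png

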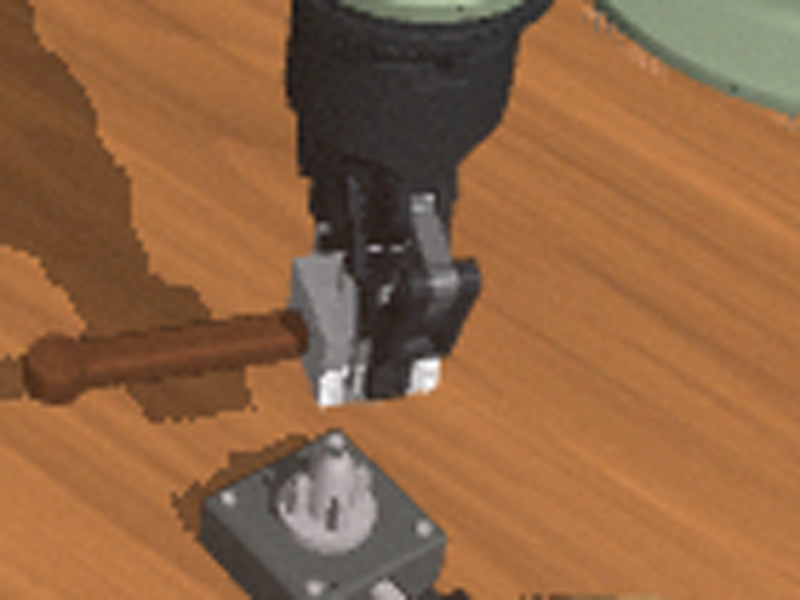

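View pics/top4z.png

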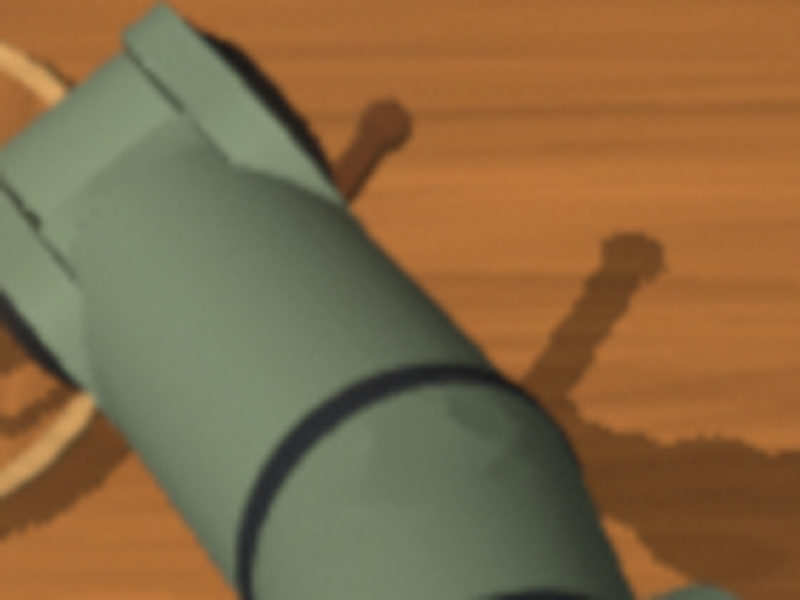

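```bash
python3 -c "
from h import *
for u,v,a in((318,406,9.9),(438,391,99.9)):
    p=onz('scene',310+u*.175,140+v*.175,122.2); e=np.radians(a); print(p.round(1), (p[:2]-31.1*np.array([np.cos(e),np.sin(e)])).round(1))
print('tip',onz('scene',310+336*.175,140+437*.175,68), 'tip top',[onz('scene',357+0,0,68)][0][:0])
"
```

```text
[507.4  69.4 122.2] [476.8  64. ]
[471.3  96.3 122.2] [476.6  65.6]
tip [473.15141475  57.90938819  68.        ] tip top []
```

>>> jog_arm([
  [[-0.3,-0.12,1,0],[0,0,1,0],[0,0,1,0],[0,0,1,0],[0,0,0.5,0],[0,0,0,0]],
])

```text
clock: 13.55
ee_pos: [479.8, 60.5, 78.2]
tcp_rot: [-0.008, 0.302, 0.953, -0.001]
ft_force: [0.5, 0.3, -1.7]
finger_gap: 43.2
```

```bash
python3 -c "
from h import *
go((479.4,61.2,76),145)"
```

```text
t 13.55 pos [479.8  60.5  78.2] xdir 144.8 tilt [-0.016  0.002 -1.   ] gap 43.2 F [ 0.5  0.3 -1.7] M [0.01 0.05 0.01] q7 0.21
shift cm [0.08 0.04 0.22] twist -0.003
```

>>> jog_arm([
  [[0.08,0.04,0.3,0],[0,0,0.3,0],[0,0,0.3,0],[0,0,0,0]],
])

```text
clock: 13.95
ee_pos: [479.5, 61.6, 68.9]
tcp_rot: [-0.007, 0.302, 0.953, -0.001]
ft_force: [0.7, 0.0, -1.3]
finger_gap: 43.0
```

```bash
python3 -c "
from h import *
go((479.4,61.2,58),145)
im,d=read_camera('scene');cv2.imwrite('pics/s5.png',cv2.resize(im[160:265,310:450],(800,600),interpolation=cv2.INTER_CUBIC))"
```

```text
t 13.95 pos [479.5  61.6  68.9] xdir 144.8 tilt [-0.015  0.002 -1.   ] gap 43.0 F [ 0.7  0.  -1.3] M [ 0.03 -0.06 -0.02] q7 0.19
shift cm [-0.03 -0.03  1.09] twist -0.003
```

View pics/s5.png

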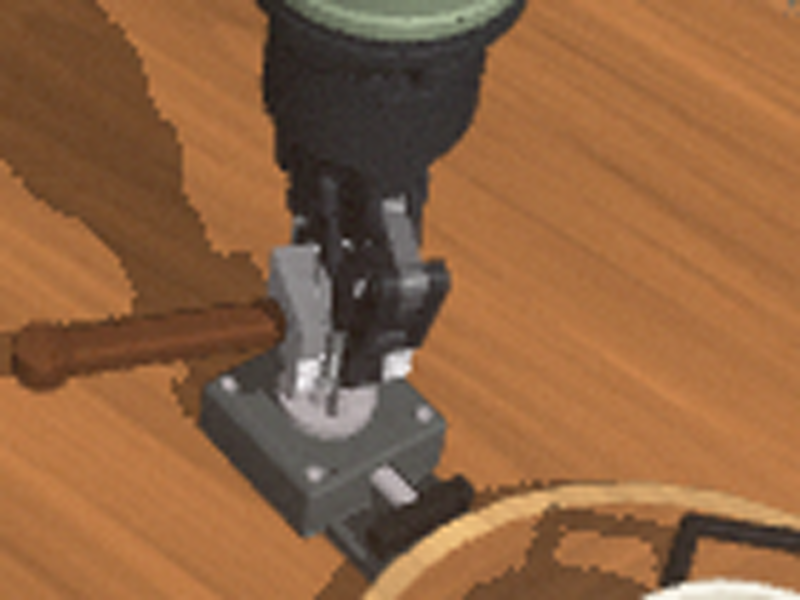

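The hub sits over the shaft tip (~(330,380)) with no contact force. Lowering in small steps.

>>> jog_arm([
  [[0,0,0.2,0],[0,0,0.2,0],[0,0,0.2,0],[0,0,0,0]],
])

```text
clock: 14.4
ee_pos: [479.8, 61.6, 63.0]
tcp_rot: [-0.007, 0.302, 0.953, -0.001]
ft_force: [-0.7, -0.1, -2.0]
finger_gap: 43.3
```

```bash
python3 -c "
from h import *
go((479.4,61.2,58),145)"
```

```text
t 14.4 pos [479.8  61.6  63. ] xdir 144.8 tilt [-0.014  0.002 -1.   ] gap 43.3 F [-0.7 -0.1 -2. ] M [ 0.02 -0.02  0.03] q7 0.18
shift cm [ 0.   -0.05  0.5 ] twist -0.003
```

>>> jog_arm([
  [[0,0,0.12,0],[0,0,0.12,0],[0,0,0,0]],
])

```text
clock: 14.7
ee_pos: [479.8, 61.6, 60.4]
tcp_rot: [-0.007, 0.302, 0.953, -0.001]
ft_force: [0.2, 0.1, -1.9]
finger_gap: 42.9
```

```bash
python3 -c "
from h import *
go((479.4,61.2,58),145)"
```

```text
t 14.7 pos [479.8  61.6  60.4] xdir 144.8 tilt [-0.014  0.002 -1.   ] gap 42.9 F [ 0.2  0.1 -1.9] M [ 0.01  0.   -0.  ] q7 0.18
shift cm [ 0.01 -0.05  0.24] twist -0.003
```

>>> jog_arm([
  [[0,0,0.1,0],[0,0,0.05,0]],
])

```text
clock: 14.9
ee_pos: [479.8, 61.6, 58.8]
tcp_rot: [-0.007, 0.302, 0.953, -0.001]
ft_force: [0.4, -0.8, -0.8]
finger_gap: 43.0
```

>>> jog_arm([
  [[0,0,0.06,0],[0,0,0.04,0]],
])

```text
clock: 15.1
ee_pos: [479.9, 61.6, 57.9]
tcp_rot: [-0.007, 0.302, 0.953, -0.001]
ft_force: [-2.1, 0.1, 8.2]
finger_gap: 43.2
```

>>> jog_arm([
  [[0,0,0.05,0],[0,0,0,0]],
])

```text
clock: 15.3
ee_pos: [479.9, 61.7, 58.0]
tcp_rot: [-0.007, 0.302, 0.953, -0.001]
ft_force: [-2.1, -1.3, 3.1]
finger_gap: 43.0
```

Contact is at TCP z 58, which is the rib tops as predicted. Now turning counterclockwise under light pressure.

>>> jog_arm([
  [[0,0,0.03,-0.04],[0,0,0.03,-0.04],[0,0,0.03,-0.04],[0,0,0.03,-0.04]],
])

```text
clock: 15.7
ee_pos: [480.9, 61.5, 57.9]
tcp_rot: [-0.005, 0.223, 0.975, -0.001]
ft_force: [-0.7, -0.2, 4.3]
finger_gap: 43.0
```

```bash
python3 -c "
from h import *
go((479.4,61.2,58),175)"
```

```text
t 15.7 pos [480.9  61.5  57.9] xdir 154.3 tilt [-0.011  0.001 -1.   ] gap 43.0 F [-0.7 -0.2  4.3] M [-0.13  0.14  0.03] q7 0.3
shift cm [ 0.12 -0.09 -0.01] twist -0.362
```

>>> jog_arm([
  [[0,0,0.03,-0.04],[0,0,0.03,-0.04],[0,0,0.03,-0.04],[0,0,0.03,-0.04]],
])

```text
clock: 16.1
ee_pos: [482.0, 61.7, 57.9]
tcp_rot: [-0.004, 0.141, 0.99, -0.0]
ft_force: [-2.2, 1.6, 5.8]
finger_gap: 43.2
```

```bash
python3 -c "
from h import *
go((479.4,61.2,58),175)"
```

```text
t 16.1 pos [482.   61.7  57.9] xdir 163.8 tilt [-0.008  0.001 -1.   ] gap 43.2 F [-2.2  1.6  5.8] M [ 0.29  0.48 -0.04] q7 0.44
shift cm [ 0.23 -0.12 -0.01] twist -0.195
```

>>> jog_arm([
  [[0.08,0,0.02,-0.04],[0.08,0,0.03,-0.04],[0.03,0,0.03,-0.04]],
])

```text
clock: 16.4
ee_pos: [481.4, 62.4, 57.9]
tcp_rot: [-0.003, 0.079, 0.997, 0.0]
ft_force: [-0.7, -0.6, 3.5]
finger_gap: 43.1
```

```bash
python3 -c "
from h import *
go((479.6,61.4,58),175)"
```

```text
t 16.4 pos [481.4  62.4  57.9] xdir 171.0 tilt [-0.006  0.001 -1.   ] gap 43.1 F [-0.7 -0.6  3.5] M [ 0.03  0.06 -0.04] q7 0.53
shift cm [ 0.16 -0.13 -0.01] twist -0.071
```

>>> jog_arm([
  [[0.05,0,0.03,-0.04],[0.03,0,0.03,-0.04],[0.03,0,0.03,-0.04]],
])

```text
clock: 16.7
ee_pos: [481.5, 63.0, 57.8]
tcp_rot: [-0.001, 0.016, 1.0, 0.001]
ft_force: [1.2, 0.0, 3.4]
finger_gap: 42.7
```

```bash
python3 -c "
from h import *
go((479.6,61.4,58),175)"
```

```text
t 16.7 pos [481.5  63.   57.8] xdir 178.1 tilt [-0.003  0.001 -1.   ] gap 42.7 F [1.2 0.  3.4] M [ 0.09 -0.09 -0.04] q7 0.63
shift cm [ 0.18 -0.16 -0.02] twist 0.054
```

>>> jog_arm([
  [[0.12,-0.1,0,-0.04],[0.05,0,0.03,-0.03]],
])

```text
clock: 16.9
ee_pos: [480.2, 62.1, 57.7]
tcp_rot: [-0.001, -0.02, 1.0, 0.001]
ft_force: [-0.9, -1.5, 0.2]
finger_gap: 43.1
```

```bash
python3 -c "
from h import *
go((479.8,61.8,58),185)"
```

```text
t 16.9 pos [480.2  62.1  57.7] xdir -177.7 tilt [-0.002  0.002 -1.   ] gap 43.1 F [-0.9 -1.5  0.2] M [-0.14 -0.02 -0.  ] q7 0.69
shift cm [ 0.04 -0.03 -0.03] twist -0.047
```

>>> jog_arm([
  [[0.03,-0.03,0.03,-0.04],[0.03,-0.03,0.03,-0.04]],
])

```text
clock: 17.1
ee_pos: [479.8, 61.4, 57.2]
tcp_rot: [-0.001, -0.062, 0.998, 0.001]
ft_force: [0.7, 0.3, 0.4]
finger_gap: 43.0
```

```bash
python3 -c "
from h import *
go((479.8,61.8,58),185)"
```

```text
t 17.1 pos [479.8  61.4  57.2] xdir -172.9 tilt [-0.001  0.002 -1.   ] gap 43.0 F [0.7 0.3 0.4] M [-0.05  0.04 -0.04] q7 0.76
shift cm [-0.    0.03 -0.08] twist 0.036
```

The z reading is dropping with almost no force, so it may be meshing. Pressing down gently.

>>> jog_arm([
  [[0,0,0.06,-0.01],[0,0,0.06,0]],
])

```text
clock: 17.3
ee_pos: [480.0, 61.6, 55.9]
tcp_rot: [-0.0, -0.067, 0.998, 0.001]
ft_force: [1.2, 1.0, -1.7]
finger_gap: 43.0
```

>>> jog_arm([
  [[0,0,0.06,0],[0,0,0.06,0]],
])

```text
clock: 17.5
ee_pos: [480.1, 61.9, 54.6]
tcp_rot: [-0.0, -0.067, 0.998, 0.001]
ft_force: [-0.0, 0.5, -0.0]
finger_gap: 43.1
```

```bash
python3 -c "
from h import *
go((479.8,61.8,40),185)"
```

```text
t 17.5 pos [480.1  61.9  54.6] xdir -172.4 tilt [-0.001  0.002 -1.   ] gap 43.1 F [-0.   0.5 -0. ] M [ 0.27 -0.11  0.02] q7 0.76
shift cm [ 0.03 -0.01  1.46] twist 0.046
```

It's meshed: 3.4 mm below the rib tops with no force. Sliding home.

>>> jog_arm([
  [[0,0,0.12,0],[0,0,0.12,0],[0,0,0.12,0]],
])

```text
clock: 17.8
ee_pos: [480.2, 62.3, 50.8]
tcp_rot: [-0.0, -0.066, 0.998, 0.001]
ft_force: [0.4, 0.9, -0.5]
finger_gap: 43.1
```

>>> jog_arm([
  [[0,0,0.12,0],[0,0,0.12,0],[0,0,0.12,0]],
])

```text
clock: 18.1
ee_pos: [480.2, 62.4, 46.9]
tcp_rot: [-0.0, -0.066, 0.998, 0.001]
ft_force: [0.9, 1.5, -0.4]
finger_gap: 43.5
```

>>> jog_arm([
  [[0,0,0.12,0],[0,0,0.12,0],[0,0,0.1,0]],
])

```text
clock: 18.4
ee_pos: [480.2, 62.4, 43.1]
tcp_rot: [-0.0, -0.066, 0.998, 0.002]
ft_force: [1.0, 2.3, -1.0]
finger_gap: 43.1
```

```bash
python3 -c "
from h import *
go((479.8,61.8,40),185)"
```

```text
t 18.4 pos [480.2  62.4  43.1] xdir -172.4 tilt [-0.001  0.003 -1.   ] gap 43.1 F [ 1.   2.3 -1. ] M [ 0.38 -0.09  0.06] q7 0.74
shift cm [ 0.04 -0.06  0.31] twist 0.045
```

>>> jog_arm([
  [[0,0,0.12,0],[0,0,0.1,0]],
])

```text
clock: 18.6
ee_pos: [480.2, 62.5, 40.8]
tcp_rot: [-0.0, -0.066, 0.998, 0.002]
ft_force: [0.7, 0.8, -0.9]
finger_gap: 43.3
```

>>> jog_arm([
  [[0,0,0.07,0],[0,0,0.05,0]],
])

```text
clock: 18.8
ee_pos: [480.3, 62.5, 39.9]
tcp_rot: [-0.0, -0.066, 0.998, 0.001]
ft_force: [-8.1, -0.4, 27.3]
finger_gap: 43.5
```

>>> jog_arm([
  [[0,0,0.05,0],[0,0,0.03,0]],
])

```text
clock: 19.0
ee_pos: [480.2, 62.5, 40.0]
tcp_rot: [0.0, -0.066, 0.998, 0.001]
ft_force: [-2.3, 1.6, 6.2]
finger_gap: 43.0
```

The hub is home on the collar: z stopped exactly 18 mm below the rib tops. The push spiked briefly to 27 N, then settled at 6 N. Now turning clockwise.

>>> jog_arm([
  [[0,0,0,0],[0,0,0,0],[0,0,0,0.04],[0,0,0,0.04],[0,0,0,0.04],[0,0,0,0.04],[0,0,0,0.04],[0,0,0,0.04]],
])

```text
clock: 19.8
ee_pos: [480.2, 62.3, 40.0]
tcp_rot: [0.0, 0.057, 0.998, 0.001]
ft_force: [0.4, 1.0, 2.4]
finger_gap: 43.4
```

```bash
python3 -c "
from h import *
go((480.1,62.3,40),185)
im,d=read_camera('scene');cv2.imwrite('pics/s6.png',cv2.resize(im[160:265,310:450],(800,600),interpolation=cv2.INTER_CUBIC))"
```

```text
t 19.8 pos [480.2  62.3  40. ] xdir 173.4 tilt [ 0.     0.001 -1.   ] gap 43.4 F [0.4 1.  2.4] M [0.21 0.06 0.15] q7 0.53
shift cm [ 0.01 -0.    0.  ] twist -0.202
```

View pics/s6.png

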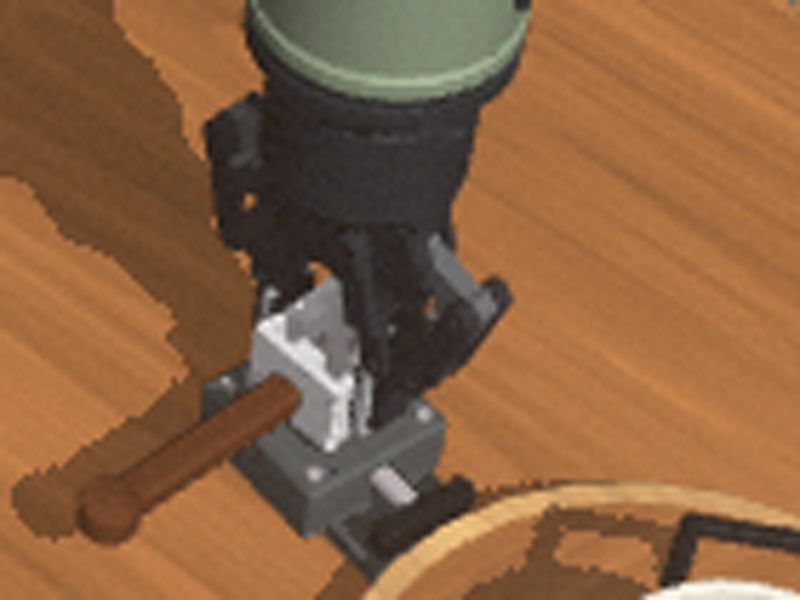

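The hub is seated flush over the collar and the arm points to (110,510). A moment of 0.15 N m matches the shaft's friction, so the shaft is turning with it.

>>> jog_arm([
  [[0,0,0,0.05],[0,0,0,0.05],[0,0,0,0.05],[0,0,0,0.05],[0,0,0,0.05],[0,0,0,0.05]],
])

```text
clock: 20.45
ee_pos: [480.1, 61.9, 40.1]
tcp_rot: [-0.0, 0.21, 0.978, 0.0]
ft_force: [0.2, 0.8, 3.0]
finger_gap: 43.2
```

```bash
python3 -c "
from h import *
go((480.1,62.3,40),185)"
```

```text
t 20.45 pos [480.1  61.9  40.1] xdir 155.8 tilt [ 0.  0. -1.] gap 43.2 F [0.2 0.8 3. ] M [0.21 0.12 0.17] q7 0.28
shift cm [0.02 0.03 0.01] twist -0.51
```

>>> jog_arm([
  [[0,0,0,0.05],[0,0,0,0.05],[0,0,0,0.05],[0,0,0,0.05]],
])

```text
clock: 20.85
ee_pos: [480.0, 61.7, 40.1]
tcp_rot: [-0.0, 0.308, 0.951, -0.0]
ft_force: [-1.7, 0.8, 2.5]
finger_gap: 43.3
```

```bash
python3 -c "
from h import *
go((480.1,62.3,40),185)"
```

```text
t 20.85 pos [480.   61.7  40.1] xdir 144.1 tilt [-0. -0. -1.] gap 43.3 F [-1.7  0.8  2.5] M [0.25 0.14 0.17] q7 0.12
shift cm [0.03 0.06 0.01] twist -0.714
```

>>> jog_arm([
  [[0,0,0,0.05],[0,0,0,0.05],[0,0,0,0.05],[0,0,0,0.05]],
])

```text
clock: 21.25
ee_pos: [479.8, 61.5, 40.1]
tcp_rot: [-0.0, 0.404, 0.915, -0.0]
ft_force: [-1.2, 0.6, 2.0]
finger_gap: 43.3
```

```bash
python3 -c "
from h import *
go((480,62,40),185)"
```

```text
t 21.25 pos [479.8  61.5  40.1] xdir 132.4 tilt [-0.001 -0.001 -1.   ] gap 43.3 F [-1.2  0.6  2. ] M [0.21 0.14 0.19] q7 -0.04
shift cm [0.03 0.05 0.01] twist -0.919
```

>>> jog_arm([
  [[0,0,0,0.05],[0,0,0,0.05],[0,0,0,0.05],[0,0,0,0.05]],
])

```text
clock: 21.65
ee_pos: [479.5, 61.3, 40.1]
tcp_rot: [-0.0, 0.495, 0.869, -0.001]
ft_force: [-1.1, 1.2, 2.4]
finger_gap: 43.1
```

```bash
python3 -c "
from h import *
go((480,62,40),185)"
```

```text
t 21.65 pos [479.5  61.3  40.1] xdir 120.7 tilt [-0.001 -0.001 -1.   ] gap 43.1 F [-1.1  1.2  2.4] M [0.23 0.11 0.24] q7 -0.19
shift cm [0.04 0.07 0.01] twist -1.123
```

>>> jog_arm([
  [[0,0,0,0.05],[0,0,0,0.05],[0,0,0,0.05],[0,0,0,0.05]],
])

```text
clock: 22.05
ee_pos: [479.3, 61.2, 40.0]
tcp_rot: [-0.0, 0.581, 0.814, -0.001]
ft_force: [-1.0, 1.2, 3.0]
finger_gap: 43.0
```

```bash
python3 -c "
from h import *
go((480,62,40),185)"
```

```text
t 22.05 pos [479.3  61.2  40. ] xdir 109.0 tilt [-0.002 -0.002 -1.   ] gap 43.0 F [-1.   1.2  3. ] M [0.29 0.14 0.17] q7 -0.35
shift cm [0.05 0.09 0.  ] twist -1.327
```

>>> jog_arm([
  [[0,0,0,0.05],[0,0,0,0.05],[0,0,0,0.05],[0,0,0,0.05]],
])

```text
clock: 22.45
ee_pos: [479.1, 61.1, 40.1]
tcp_rot: [-0.0, 0.661, 0.751, -0.002]
ft_force: [-0.7, 0.6, 1.9]
finger_gap: 42.9
```

```bash
python3 -c "
from h import *
go((480,62,40),185)"
```

```text
t 22.45 pos [479.1  61.1  40.1] xdir 97.3 tilt [-0.002 -0.002 -1.   ] gap 42.9 F [-0.7  0.6  1.9] M [0.28 0.02 0.16] q7 -0.5
shift cm [0.07 0.1  0.01] twist -1.531
```

>>> jog_arm([
  [[0,0,0,0.05],[0,0,0,0.05],[0,0,0,0.05]],
])

```text
clock: 22.75
ee_pos: [478.8, 61.1, 40.1]
tcp_rot: [-0.0, 0.716, 0.698, -0.002]
ft_force: [-0.9, 2.0, 1.5]
finger_gap: 42.9
```

```bash
python3 -c "
from h import *
go((480,62,40),185)"
```

```text
t 22.75 pos [478.8  61.1  40.1] xdir 88.5 tilt [-0.003 -0.002 -1.   ] gap 42.9 F [-0.9  2.   1.5] M [0.29 0.05 0.16] q7 -0.61
shift cm [0.09 0.11 0.01] twist -1.683
```

>>> jog_arm([
  [[0,0,0,0.05],[0,0,0,0.05],[0,0,0,0.05]],
])

```text
clock: 23.05
ee_pos: [478.6, 60.9, 40.0]
tcp_rot: [0.0, 0.766, 0.642, -0.002]
ft_force: [0.3, 0.3, 2.1]
finger_gap: 43.0
```

```bash
python3 -c "
from h import *
go((480,62,40),185)"
```

```text
t 23.05 pos [478.6  60.9  40. ] xdir 79.9 tilt [-0.003 -0.003 -1.   ] gap 43.0 F [0.3 0.3 2.1] M [0.08 0.02 2.42] q7 -0.71
shift cm [0.13 0.12 0.  ] twist -1.834
```

The moment jumped to 2.4 N m, so the shaft is at its stop. Holding briefly, then opening the gripper.

>>> jog_arm([
  [[0,0,0,0.01],[0,0,0,0.01],[0,0,0,0],[0,0,0,0],[0,0,0,0]],
])

```text
clock: 23.55
ee_pos: [478.6, 61.1, 40.1]
tcp_rot: [0.001, 0.77, 0.638, -0.003]
ft_force: [-0.0, 0.3, 2.3]
finger_gap: 43.1
```

```bash
python3 -c "
from h import *
go((480,62,40),185)"
```

```text
t 23.55 pos [478.6  61.1  40.1] xdir 79.3 tilt [-0.003 -0.004 -1.   ] gap 43.1 F [-0.   0.3  2.3] M [-0.   -0.15  2.  ] q7 -0.72
shift cm [0.11 0.12 0.01] twist -1.844
```

>>> jog_arm([
  [[0,0,0,0],[0,0,0,0],[0,0,0,0],[0,0,0,0],[0,0,0,0],[0,0,0,0]],
], claw=7.5)

```text
clock: 24.15
ee_pos: [478.3, 60.3, 39.8]
tcp_rot: [0.0, 0.772, 0.636, -0.003]
ft_force: [0.0, -0.0, -0.8]
finger_gap: 75.1
```

```bash
python3 -c "
from h import *
go((480,62,40),185)"
```

```text
t 24.15 pos [478.3  60.3  39.8] xdir 78.9 tilt [-0.005 -0.004 -1.   ] gap 75.1 F [ 0.  -0.  -0.8] M [ 0.04 -0.01 -0.02] q7 -0.72
shift cm [ 0.2   0.14 -0.02] twist -1.851
```

>>> jog_arm([
  [[0,0,-1,0],[0,0,-1.5,0],[0,0,-1.5,0],[0,0,-2,0],[0,0,-2,0],[0,0,-3,0],[0,0,-3,0],[-3,0,-3,0],[-3,0,0,0],[-3,0,0,0],[-3,0,0,0],[-3,0,0,0],[-3,0,0,0],[-3,0,0,0],[0,0,0,0],[0,0,0,0]],
])

```text
clock: 25.75
ee_pos: [435.9, -151.1, 229.3]
tcp_rot: [0.002, 0.771, 0.637, -0.0]
ft_force: [0.1, 0.5, -0.9]
finger_gap: 74.9
```

```bash
python3 -c "
from h import *
go((480,62,40),185)
a,_=read_camera('scene');b,_=read_camera('top')
cv2.imwrite('pics/f1.png',np.vstack([np.hstack([cv2.resize(a[190:265,330:430],(400,300),interpolation=cv2.INTER_CUBIC),cv2.resize(b[215:290,190:290],(400,300),interpolation=cv2.INTER_CUBIC)]),np.hstack([cv2.resize(a,(400,300)),cv2.resize(b,(400,300))])]))"
```

```text
t 25.75 pos [ 435.9 -151.1  229.3] xdir 79.1 tilt [ 0.003 -0.004 -1.   ] gap 74.9 F [ 0.1  0.5 -0.9] M [0.04 0.03 0.02] q7 -0.08
shift cm [21.82  0.24 18.87] twist -1.848
```

View pics/f1.png

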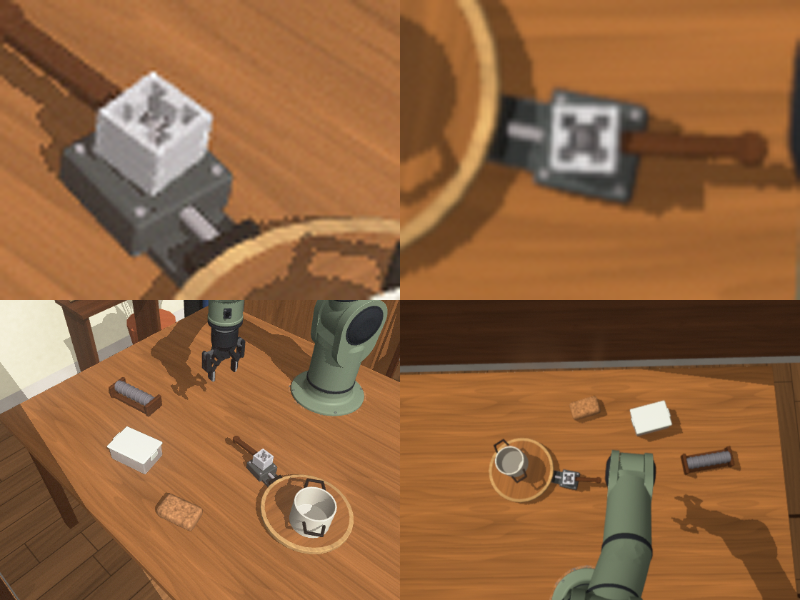

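```bash
python3 -c "
from h import *
b,_=read_camera('top');a,_=read_camera('scene');b0=cv2.imread('pics/top0.png');a0=cv2.imread('pics/scene0.png')
Z=lambda i,x,y:cv2.resize(i[y:y+30,x:x+40],(400,300),interpolation=cv2.INTER_CUBIC)
cv2.imwrite('pics/f2.png',np.vstack([np.hstack([Z(a0,362,235),Z(a,362,235)]),np.hstack([Z(b0,207,235),Z(b,207,235)])]))
# hub centre via top face, scene crop corners (scale 4)
P=[(330+u/4,190+v/4) for u,v in((97,107),(153,72),(212,128),(155,192-66+14))]
for n,Q in(('scene',P),):
    W=np.array([onz(n,*p,70) for p in Q]);print(W.round(1).tolist(),W.mean(0).round(1))
Q=[(190+u/4,215+v/4) for u,v in((153,105),(223,110),(217,175),(148,170))]
W=np.array([onz('top',*p,70) for p in Q]);print(W.round(1).tolist(),W.mean(0).round(1),[np.degrees(np.arctan2(*(W[(i+1)%4]-W[i])[1::-1])).round(1) for i in range(4)])
print('knob',onz('top',190+348/4,215+149/4,53))
"
```

```text
[[497.4, 36.5, 70.0], [455.8, 42.3, 70.0], [466.0, 90.9, 70.0], [494.1, 74.1, 70.0]] [478.3  61.   70. ]
[[500.9, 83.3, 70.0], [496.4, 34.7, 70.0], [451.5, 39.1, 70.0], [455.9, 86.7, 70.0]] [476.2  60.9  70. ] [np.float64(-95.3), np.float64(174.4), np.float64(84.7), np.float64(-4.3)]
knob [469.32972148 -50.96108069  53.        ]
```

View pics/f2.png

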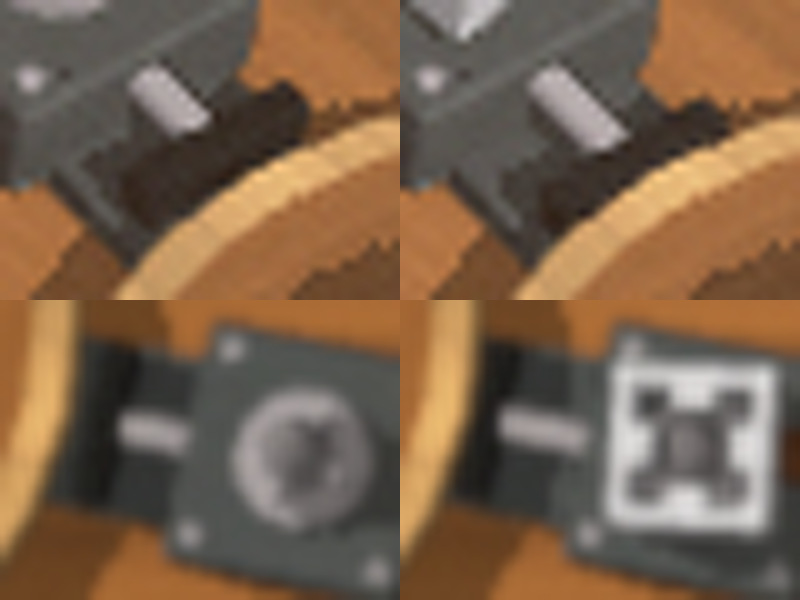

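The pad has moved out against the rim: the rod is longer (scene (600,140) vs (205,115) before) and the gap has closed. The hub sits concentric on the shaft, and everything else is where it was. Handing in.

```bash
python3 -c "
from h import *
print(read_state()['clock'],sign_off())"
```

```text
the job is handed in; nothing more can be done
25.95 None
```

The lever is back on the brake shaft, fully home on the collar and turned clockwise to the stop, with the brake pad out against the platter. I handed in at 26 s of the 72 s allowed, with the gripper open and clear; the hand-in gave no verdict.

**Fitting it:** I gripped the hub and set it on the rib tops, with contact at TCP z 58. I turned it counterclockwise at roughly 4–10 N until the teeth dropped in, then slid it down to z 40, exactly the 18 mm expected.

**Applying the brake:** Turning clockwise took about 0.16 N m, matching the shaft's friction. It jumped to 2.4 N m when the shaft met its stop, after about 1.4–1.6 rad of turn.

**Last checks:** The final pictures show the hub flat on the collar, the pad rod about 5 mm further out, and the pad against the rim. The pot, container, cork block and roller look unmoved.

**What was off:**
- **Push force:** it reached 27 N for a moment as the hub met the collar, just over the 25 N you asked for, then fell to 6 N.
- **Tool tilt:** it reached about 0.03 rad on the way over. I brought it below 0.02 before insertion, and it was under 0.005 once seated.
- **Lever angle:** the lever came to rest about 5° short of the gripper's last angle. That is slip in the pads at the stop or play on the splines, and the pad stayed out.
- **Hub position:** hand-read corners put the hub up to about 3 mm from the axis in the top view and under 1 mm in the scene view. The bore's 1.5 mm clearance doesn't allow 3 mm, so I took that as reading error.

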